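# Move a snap-in filter cartridge from its parking dock to the filling manifold

## Robot

A 6-joint arm with a two-finger parallel gripper is mounted at the origin on a cart in front of the work surface, level with it; the furniture and walls round the work are solid. World frame = base frame: x ahead of the robot, y to its left, z up, the work surface at z = 0. Lengths are in m, angles in rad, forces in N, time in s.
With the tool pointing down it reaches from about 0.375 to 0.9 m from the base axis. Payload 3.1 kg.
Tool frame: the origin (TCP) lies between the finger pads; the fingertips stand manip.nose_length ahead of it and the grasp point (between the pads) lies 5 mm behind it (manip.nose_length is the distance from the TCP to the fingertips, in m); z points along the fingers, y is the line along which they close (so a half turn about z gives the same grasp; the last joint's range is limited). The gripper opens to 85 mm and grips with 20 to 120 N. Pads are 22 mm wide; open, the fingers measure 114 mm over their backs; the gripper's body (76 mm by 85 mm) begins 54 mm behind the grasp point. The pads swing forward as they close: fully open they stand 13 mm farther back than shut.
Start: joints at [-1.462, 0.527, 1.433, -0, 1.181, -0.178], TCP at [0.177, -0.599, 0.245] pointing down, gripper open.
Joint ranges: [-3.08, 3.08], [-0.75, 2.2], [0.22, 2.44], [-1.43, 4.57], [0, 2.65], [-2.85, 2.85]. Speed limits (rad/s): [2.79, 2.79, 3.14, 3.14, 3.14, 3.14].

## Interface

Orientations are given as a unit quaternion [x, y, z, w].
In Python, from station import monitor, eyes, job, manip gives the robot as it stands.
- The arm moves only by the shell command python3 -m pendant 'ROWS' [FORCE]. ROWS is JSON, a list that holds one entry, the list of rows, each a list of 7 numbers: the shift along the tool's x, y, z as a fraction of full scale, then the turn, a rotation vector about the tool's x, y, z as a fraction of full scale, then the opening, from 0 (shut) to 1 (fully open). A call has 1 to 20 rows; each row shifts and turns the commanded pose from where the row before left it, along the tool's axes as they then stand; what a row does not reach is not made up. Full scale, the value 1, is 800 mm for a shift and 0.12 rad for a turn. A row lasts 1/10 s, in which the tool goes at most 50 mm and 8.59 degrees, less where a joint would pass 70% of its speed; a pose out of reach is approached as far as the arm can. A call with a number of a shift or a turn outside -1 to 1 is refused whole. A call with a gripper value outside its range is refused whole. The fingers move at their own pace and stop on an object; FORCE is the grip in N (left out, the last holds). Time passes only in rows, so rows that do not move let the fingers close. It gives the time, the measured TCP pose, the force, the opening and the grip force at its end, in the units of the state.
- monitor.sense(): the state, without advancing time (a new reading comes with each control period).
- eyes.snapshot(name): name is "scene" or "top" or "wrist"; returns a dict with "pixels" (384x512x3 uint8, red, green, blue), "depth" (384x512 float32, m along the optical axis (not along the pixel's ray), 0 where there is no reading), "intrinsics" (3x3 intrinsics, pixels), "eye" and "attitude" of the camera in the world. Camera axes: x right, y down, z forward; pixel columns grow to the right and rows downward; lengths in m; the calibration is good to about 2 mm. The wrist camera is an equidistant fisheye: a pixel r from the principal point sees the ray r / f radians off the axis. A picture is of the moment at which its call begins.
- job.sign_off(): hands the job in; it is judged then, once.
The state is a dict: "t": time; "q": joint angles; "qd": joint speeds; "tau": joint torques, N m; "tcp_pos": TCP position; "tool_rot": TCP orientation; "force": force on the tool from outside, world axes, zero at the start; "ft_torque": the same for the moment, N m; "finger_gap": opening from 0.0 (shut) to 1.0 (fully open); "gripper_force": force on a finger pad.
Only numpy, scipy, OpenCV 4.12 (cv2) and the standard library are available. Lean on these libraries where they do the work, as an engineer would, in place of code of your own. Each camera call takes 0.05 s, during which the arm holds its last target. There are 200 camera calls.

## Task

Pinch the two sprung tabs of the filter cartridge to free it, draw it out of the parking dock without tugging against the hooks, and fit it into the receiver of the filling manifold, pressing it gently down to the stop until both tabs can snap out and hold it there. Let go of it, and leave the v-block, the bottle and the red insert where they are.

Things in the scene. Friction and masses are not known exactly. Their poses are not given: they have to be found in the camera images.
- cartridge_grip (a point): White upright filter cartridge, 30 x 36 mm in plan, 92 mm tall plus a 5 mm port on top, about 0.22 kg. This point: on its axis between its two grey thumb tabs, 78 mm above its underside; z up. The tabs stand on its +y and -y sides, 20 mm wide along x, 15 mm below to 15 mm above this point. A half turn about z changes nothing. Held by its pinched tabs it can be carried.
- tab_a (a joint): Inward travel of the +y tab, m: 0 = sprung out, 0.0045 = pinched to its stop; spring 3.3 N rising to 8.2 N. The tabs' outer faces are 50 mm apart when free, 41 mm when both are at their stops. Each tab has a hook lower down (flat top 38 mm above the cartridge's underside) that catches under a ledge of the pocket; the cartridge comes free only with both tabs pinched fully.
- tab_b (a joint): Inward travel of the -y tab, as tab_a.
- dock: Parking dock: fixed grey plastic pocket on a 96 x 84 mm foot plate; origin on the pocket's axis at its underside. Inner floor 16 mm, flared rim 72 mm above the origin; rim about 54 x 56 mm outside. The cartridge starts snapped in, tabs on the dock's y sides. An ejector pin in the floor lifts the freed cartridge by up to 12 mm with 8 to 5 N.
- manifold: Filling manifold: fixed steel foot plate 112 x 84 mm, two upright steel posts on its +x side (94 mm tall, 42 mm from the axis) that carry an aluminium receiver with a brass hose barb on its -x side. Origin on the axis of the receiver's pocket, at the underside of the foot. The cartridge goes in with its tabs on the manifold's y sides.
- manifold_axis (a point): Point fixed to the manifold's foot, on the pocket's axis, 26 mm above the foot's underside: the lowest height that the pocket's floor can have. The receiver is clamped to the posts 0 to 13 mm higher, differing from run to run and not measured. Its rim is 56 mm above its floor, its flare 6 mm wide at 45 degrees; pocket 32 mm (x) by 38 mm (y), 1 mm clearance a side.
- manifold_post (a point): Top of the post at the manifold's +y side. How the cartridge seats: an ejector pin stands 12 mm above the pocket's floor and pushes back with 5 to 8 N; the floor is a hard stop. Let go less than 2 mm above the floor, the hooks catch and the cartridge rises to 2 mm above it; let go higher, it is pushed up. Press with 12 to 20 N; over 40 N, in pull or press, damages it.
- v_block: white V fixture block 52 x 90 x 30 mm, loose bystander, origin at the centre of its underside
- bottle: amber bottle, 33 mm wide, 79 mm tall, loose bystander, origin at the centre of its underside
- chuck_insert: round red insert, 43 mm wide, 31 mm tall, loose bystander, origin at the centre of its underside
Things that resemble listed ones, but are neither listed nor needed, are in the scene too. Leave any green or pink look-alike of the part that bears cartridge_grip alone.

How it is judged:
By the outcome, as a careful person would: the job done as asked, in the order asked, and still so for the second after the job is handed in, with the robot touching nothing.
It also fails if it takes over 51 s, if anything falls off the work surface, if the arm or the gripper's body presses on something with over 40 N, if the wrist force passes 120 N, or if a joint passes its speed limit or range.

## Working session

There is one attempt and no reset: what is moved stays moved. The work goes in short steps, Python scripts to look and compute and a shell command to move; the robot and the scene stay as the last step left them, time stands still between calls to the robot, and variables do not carry over. Pictures are saved under pics/ and viewed, at most 10 in all, crops included, and the job is handed in when it is done.

```bash
mkdir -p pics; ls
cat > h.py <<'E'
import numpy as np,cv2
from station import monitor,eyes,job,manip
from scipy.spatial.transform import Rotation as R
def snap(n):
    s=eyes.snapshot(n); np.savez('pics/%s_last.npz'%n,**{k:np.array(v) for k,v in s.items()}); return s
def save(s,f): cv2.imwrite('pics/'+f,np.array(s['pixels'])[:,:,::-1])
def Rm(a):
    a=np.array(a,float); return a if a.shape==(3,3) else R.from_quat(a).as_matrix()
E
python3 - <<'E'
from h import *
print(manip.nose_length, monitor.sense())
for n in ['scene','top']:
    s=snap(n); save(s,n+'1.png'); print(n,s['intrinsics'],s['eye'],s['attitude'])
E
```

```text
pics
0.014 {'t': 0.0, 'q': array([-1.46154070e+00,  5.28463711e-01,  1.43389503e+00,  1.27890223e-05,
        1.18145207e+00, -1.78521602e-01]), 'qd': array([-0.00048097,  0.00150293, -0.00068404,  0.00165728,  0.00024143,
       -0.0011714 ]), 'tau': array([-9.24420237e-04, -4.42359102e+01, -1.78027207e+01, -4.00850140e-04,
        8.36447318e-03, -2.64303779e-07]), 'tcp_pos': array([ 0.1773299 , -0.5985895 ,  0.24433744]), 'tool_rot': array([ 9.89665622e-01,  1.43390119e-01,  4.43128595e-05, -1.10821273e-03]), 'force': array([ 0.76627494, -0.45363481,  0.55283417]), 'ft_torque': array([-0.03972429, -0.00463113,  0.02716587]), 'gripper_force': 0.0, 'finger_gap': 1.0017738241238938}
scene [[396.46562436   0.         260.28955868]
 [  0.         396.46562436 186.13160594]
 [  0.           0.           1.        ]] [0.09202784 0.7895797  0.73657488] [-0.1927279   0.85991805 -0.46262304  0.09683405]
top [[372.94972609   0.         251.45265017]
 [  0.         372.94972609 189.31085224]
 [  0.           0.           1.        ]] [ 0.39768383 -0.07436687  0.95257007] [ 0.70691057 -0.70511613  0.03707172 -0.04140492]
```

View pics/scene1.png

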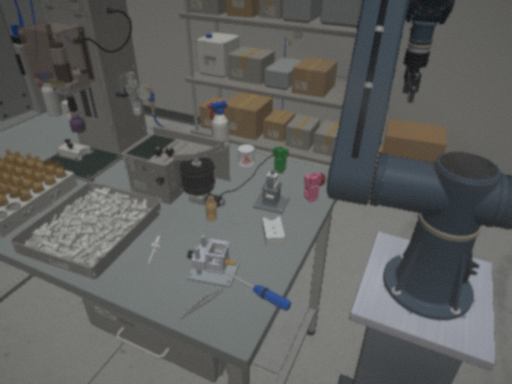

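View pics/top1.png

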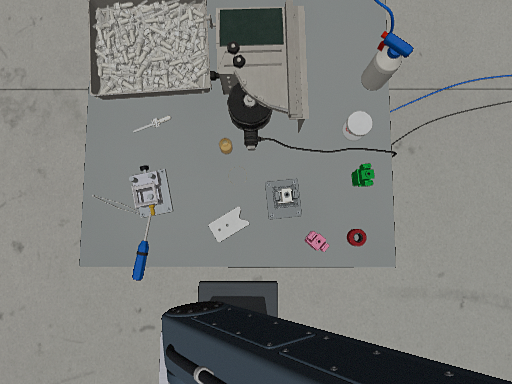

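The top view shows the dock holding a white cartridge at about (285,196) and the manifold at (148,190). Green (363,175) and pink (317,241) are look-alikes. The red insert is at (357,237), the bottle at (226,146) and the V-block at (229,224). The white cartridge snapped into the grey dock is the one meant, so I'll confirm it in enlarged crops.

```bash
cat >> h.py <<'E'
def load(n): return dict(np.load('pics/%s_last.npz'%n))
def crop(s,u,v,w,h,W,H):
    # (u,v) top left
    return cv2.resize(np.ascontiguousarray(s['pixels'][v:v+h,u:u+w,::-1]),(W,H),interpolation=cv2.INTER_CUBIC)
def px2w(s,u,v,z=None):
    K=s['intrinsics']; d=np.array([(u-K[0,2])/K[0,0],(v-K[1,2])/K[1,1],1.])
    r=Rm(s['attitude'])@d
    k=(z-s['eye'][2])/r[2] if z is not None else float(s['depth'][int(round(v)),int(round(u))])
    return s['eye']+k*r
def cloud(s,u,v,w,h):
    K=s['intrinsics']; V,U=np.mgrid[v:v+h,u:u+w]; D=s['depth'][v:v+h,u:u+w]
    P=np.stack([(U-K[0,2])/K[0,0]*D,(V-K[1,2])/K[1,1]*D,D],-1)
    return P@Rm(s['attitude']).T+s['eye']
E
python3 - <<'E'
from h import *
t=load('top');c=load('scene')
m=np.vstack([np.hstack([crop(t,260,170,53,40,400,300),crop(t,120,155,66,66*3//4,400,300)]),np.hstack([crop(c,246,161,53,56*3//4,400,300),crop(c,182,230,64,48,400,300)])])
cv2.imwrite('pics/crop1.png',m)
for n,s,u,v in [('docktop',t,287,196),('dockfoot',t,271,213),('manif',t,148,190),('foot',t,168,210),('green',t,363,175),('bottle',t,226,146),('insert',t,357,230),('vb',t,229,224)]: print(n,px2w(s,u,v).round(4))
E
```

```text
docktop [ 0.4761 -0.1492  0.1152]
dockfoot [ 0.4428 -0.118   0.0089]
manif [0.4972 0.1865 0.0398]
foot [0.4495 0.1422 0.0118]
green [ 0.5275 -0.3281  0.0932]
bottle [ 0.6023 -0.0067  0.0649]
insert [ 0.4006 -0.3275  0.0316]
vb [ 0.4144 -0.0134  0.0297]
```

View pics/crop1.png

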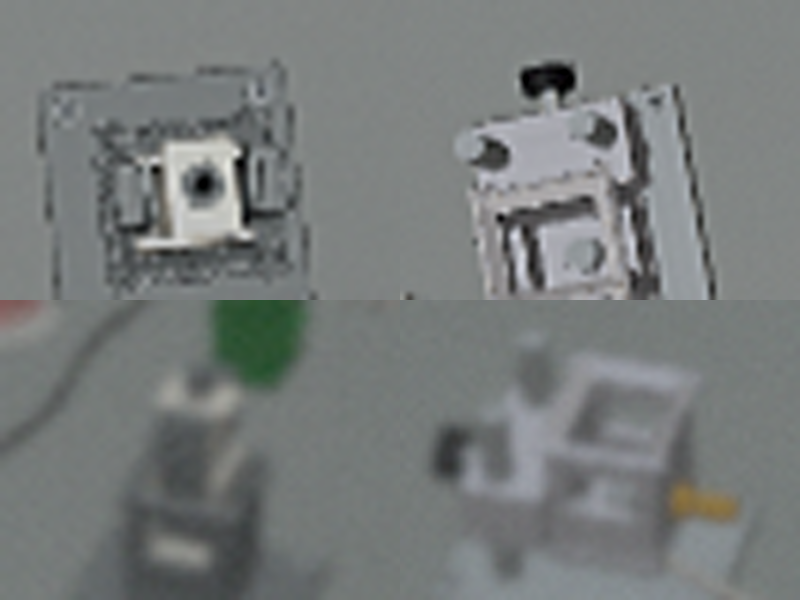

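The crop confirms it: a white cartridge with its grey tabs sits in the grey dock. The manifold's posts are toward +x and its barb toward -x. Next are rough poses from depth.

Run:
```python
from h import *
t=load('top');c=load('scene')
def rect(P,m,n):
    q=P[m][:,:2].astype(np.float32)
    if len(q)>5:
        (cx,cy),(w,h),a=cv2.minAreaRect(q*1000); print(n,len(q),round(cx),round(cy),round(w),round(h),round(a,1))
P=cloud(t,260,172,48,52); z=P[...,2]
rect(P,(z>.005),'dock all'); rect(P,(z>.003)&(z<.02),'dock foot');rect(P,(z>.07)&(z<.085),'rim'); rect(P,z>.108,'cart top')
print(np.histogram(z,np.arange(0,.14,.01)))
P=cloud(t,118,158,66,62); z=P[...,2]
rect(P,(z>.003)&(z<.018),'man foot');rect(P,(z>.075)&(z<.088),'lo');rect(P,(z>.088)&(z<.11),'hi')
print(np.histogram(z,np.arange(0,.14,.005)))
s=eyes.snapshot('wrist');
Rt=R.from_quat(monitor.sense()['tool_rot']).as_matrix();p=monitor.sense()['tcp_pos']
print(s['intrinsics'],'rel pos',Rt.T@(s['eye']-p),'rel rot',(Rt.T@Rm(s['attitude'])).round(3))
```

```text
dock all 1223 470 -141 116 160 11.3
dock foot 805 484 -150 120 131 89.2
rim 142 480 -148 53 55 5.5
cart top 209 454 -115 40 133 38.0
(array([1283,  128,    3,    2,    1,    7,  119,  138,    8,   11,   75,
        143,    0,    0]), array([0.  , 0.01, 0.02, 0.03, 0.04, 0.05, 0.06, 0.07, 0.08, 0.09, 0.1 ,
       0.11, 0.12, 0.13, 0.14]))
man foot 659 503 191 157 165 2.7
lo 303 491 184 73 56 11.2
hi 71 493 184 71 55 11.1
(array([1147,  322,  242,   18,    2,   24,   78,   36,   73,   66,   82,
        101,  172,   20,   22,   24,  150,  154,   38,    8,    0,    0,
          0,    0,    0,    0,    0,    0]), array([0.   , 0.005, 0.01 , 0.015, 0.02 , 0.025, 0.03 , 0.035, 0.04 ,
       0.045, 0.05 , 0.055, 0.06 , 0.065, 0.07 , 0.075, 0.08 , 0.085,
       0.09 , 0.095, 0.1  , 0.105, 0.11 , 0.115, 0.12 , 0.125, 0.13 ,
       0.135, 0.14 ]))
[[297.31863964   0.         256.30108107]
 [  0.         297.31863964 192.28857889]
 [  0.           0.           1.        ]] rel pos [ 0.08349148  0.00098409 -0.12884188] rel rot [[-0.    -0.944 -0.329]
 [ 1.    -0.    -0.   ]
 [ 0.    -0.329  0.944]]
```

```bash
python3 -m pendant '[[[0.015,-0.012,-0.003,0,0,0,1],[0.03,-0.025,-0.003,0,0,0,1],[0.04,-0.033,-0.003,0,0,0,1],[0.04,-0.033,-0.003,0,0,0,1],[0.04,-0.033,-0.003,0,0,0,1],[0.04,-0.033,-0.003,0,0,0,1],[0.04,-0.033,-0.003,0,0,0,1],[0.04,-0.033,-0.003,0,0,0,1],[0.04,-0.033,-0.003,0,0,0,1],[0.04,-0.033,-0.003,0,0,0,1],[0.04,-0.033,-0.003,0,0,0,1],[0.04,-0.033,-0.003,0,0,0,1],[0.04,-0.033,-0.003,0,0,0,1],[0.04,-0.033,-0.003,0,0,0,1],[0.02,-0.02,0,0,0,0.5,1],[0.01,-0.005,0,0,0,0.5,1],[0,0,0,0,0,0.5,1],[0,0,0,0,0,0,1],[0,0,0,0,0,0,1]]]'
python3 - <<'E'
from h import *
st=monitor.sense(); print(st['t'],st['tcp_pos'],R.from_quat(st['tool_rot']).as_matrix().round(3))
s=snap('wrist'); save(s,'w1.png'); cv2.imwrite('pics/w1b.png',cv2.resize(np.array(s['pixels'])[:,:,::-1],(800,600),interpolation=cv2.INTER_CUBIC))
E
```

```text
t: 2.05
tcp_pos: [0.499, -0.1216, 0.279]
tool_rot: [0.999, 0.055, -0.0, -0.0]
force: [0.4, 0.0, 0.4]
finger_gap: 0.999
gripper_force: 0.0
2.05 [ 0.49902968 -0.12160832  0.27895444] [[ 0.994  0.109 -0.   ]
 [ 0.109 -0.994  0.   ]
 [-0.    -0.    -1.   ]]
```

View pics/w1b.png

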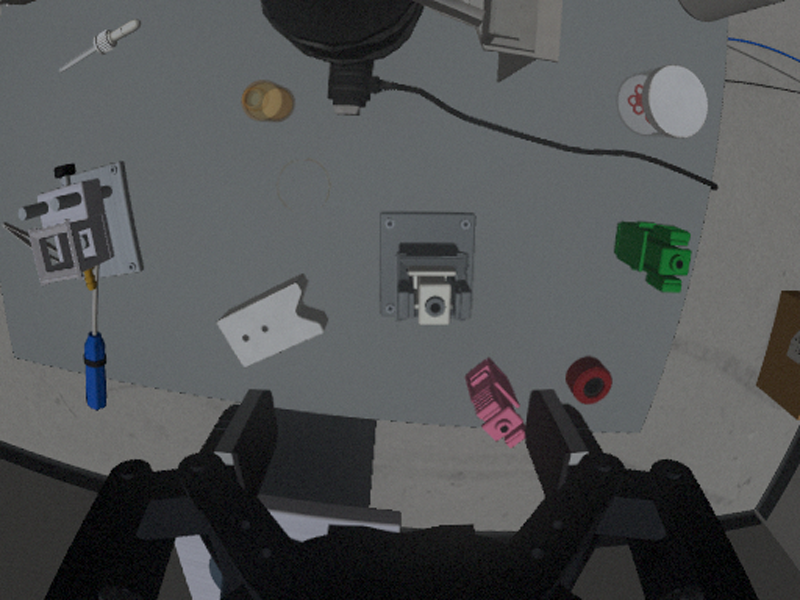

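The wrist view shows the dock foot at about (428,265), the cartridge's port at (434,306) and the manifold at (85,225), all in the 800-wide picture. I'll fit poses from the fisheye cloud.

```bash
cat >> h.py <<'E'
def fray(s,U,V):
    K=s['intrinsics']; x=(U-K[0,2])/K[0,0]; y=(V-K[1,2])/K[1,1]; r=np.hypot(x,y)+1e-12
    return np.stack([np.tan(r)*x/r,np.tan(r)*y/r,np.ones_like(r)],-1)
def fcloud(s,u0,v0,u1,v1):
    V,U=np.mgrid[v0:v1,u0:u1].astype(float); D=s['depth'][v0:v1,u0:u1]
    return (fray(s,U,V)*D[...,None])@Rm(s['attitude']).T+s['eye']
def fpx(s,u,v,z):
    r=Rm(s['attitude'])@fray(s,np.array(float(u)),np.array(float(v))); return s['eye']+(z-s['eye'][2])/r[2]*r
def rect(P,m,n):
    m=cv2.morphologyEx(m.astype(np.uint8),cv2.MORPH_OPEN,np.ones((2,2)))
    k,l,st,_=cv2.connectedComponentsWithStats(m)
    if k<2: print(n,'none');return
    m=l==1+np.argmax(st[1:,4]); q=P[m][:,:2].astype(np.float32)
    (cx,cy),(w,h),a=cv2.minAreaRect(q*1000); print(n,len(q),'c',round(cx,1),round(cy,1),'size',round(w,1),round(h,1),'ang',round(a,1),'z',np.median(P[m][:,2]).round(4))
E
python3 - <<'E'
from h import *
s=load('wrist')
P=fcloud(s,235,125,320,220);z=P[...,2]
print(np.histogram(z,np.arange(-.005,.14,.005))[0])
rect(P,(z>.004)&(z<.016),'foot');rect(P,(z>.004),'dockall');rect(P,(z>.095),'carttop');rect(P,(z>.066)&(z<.078),'rim')
g=s['pixels'][130:220,240:316]
P=fcloud(s,0,95,100,190);z=P[...,2]
rect(P,(z>.004)&(z<.016),'mfoot');rect(P,(z>.004),'mall');rect(P,z>.075,'mtop')
print(np.histogram(z,np.arange(-.005,.14,.005))[0])
print('port',fpx(s,434*.64,306*.64,.118))
for u,v in [(381,212),(475,213),(473,320),(381,316)]: print(fpx(s,u*.64,v*.64,.010).round(4))
E
```

```text
[1233 2747 1641  144   30   37   34   25   48   31   34   38   50   45
  239  359  160   42   53   47   43   28  218  618  103    0    0    0
    0]
foot 1801 c 505.7 -147.5 size 159.3 84.3 ang 5.7 z 0.0084
dockall 4088 c 501.9 -147.9 size 166.9 84.4 ang 5.7 z 0.0508
carttop 556 c 456.4 -156.9 size 77.6 28.8 ang 12.5 z 0.1106
rim 601 c 491.9 -154.4 size 69.6 36.3 ang 83.3 z 0.0713
mfoot 1349 c 519.5 43.7 size 113.2 334.1 ang 11.9 z 0.0102
mall 4414 c 530.6 113.9 size 136.1 452.2 ang 27.3 z 0.0456
mtop 730 c 519.1 95.3 size 62.9 432.4 ang 25.1 z 0.0842
[1701 3375  619  835   47   19   57  112  131  216  227  272  142  533
   82  128  159  298  399   89   18    0    0    0    0    0    0    0
    0]
port [ 0.48044708 -0.14729708  0.118     ]
[ 0.5228 -0.1033  0.01  ]
[ 0.5314 -0.1843  0.01  ]
[ 0.4327 -0.1978  0.01  ]
[ 0.4275 -0.1127  0.01  ]
```

```bash
python3 -m pendant '[[[0.003,-0.02,0.003,0,0,0,1],[0.007,-0.045,0.006,0,0,0,1],[0.007,-0.05,0.006,0,0,0,1],[0.007,-0.05,0.006,0,0,0,1],[0.007,-0.05,0.006,0,0,0,1],[0.007,-0.05,0.006,0,0,0,1],[0.007,-0.05,0.006,0,0,0,1],[0.007,-0.04,0.006,0,0,-0.25,1],[0.003,-0.02,0.005,0,0,-0.25,1],[0,0,0,0,0,-0.25,1],[0,0,0,0,0,0,1],[0,0,0,0,0,0,1]]]'
python3 - <<'E'
from h import *
s=snap('wrist'); cv2.imwrite('pics/w2b.png',crop(s,150,80,224,168,800,600))
P=fcloud(s,130,80,400,250);z=P[...,2]
print(np.histogram(z,np.arange(-.005,.14,.005))[0])
rect(P,(z>.004)&(z<.016),'mfoot');rect(P,(z>.004),'mall');rect(P,z>.07,'mtop')
E
```

```text
t: 3.3
tcp_pos: [0.5104, 0.1799, 0.2391]
tool_rot: [0.995, 0.098, -0.0, 0.0]
force: [0.4, -0.3, -0.5]
finger_gap: 1.002
gripper_force: 0.0
[12012 25801   955  1136   227   111   194   587    87   162   178   235
   243  1541   149   173   128   534   976   203    47     0     0     0
     0     0     0     0     0]
mfoot 877 c 495.3 156.5 size 117.7 37.9 ang 16.1 z 0.0103
mall 6598 c 486.6 181.2 size 213.1 85.4 ang 11.9 z 0.0615
mtop 1708 c 501.2 185.2 size 183.3 69.3 ang 10.8 z 0.0853
```

View pics/w2b.png

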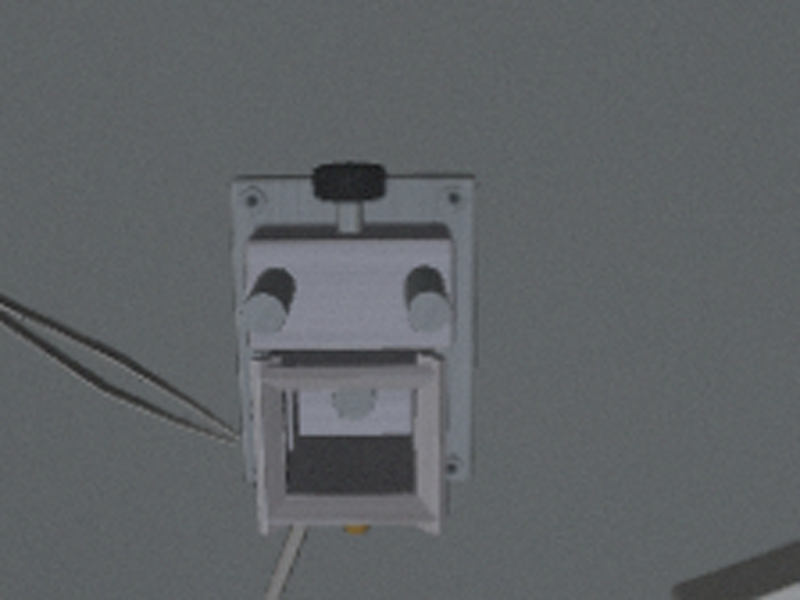

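The crop shows the pocket's rim corners at about (258,366), (440,364), (438,528) and (262,530), the post tops at (265,313) and (430,313), the foot corners at (234,180) and (473,177), and the pin at (354,402).

Run:
```python
from h import *
s=load('wrist'); st=monitor.sense()
f=lambda u,v,z: fpx(s,150+u/3.5714,80+v/3.5714,z)
yaw=np.arctan2(*R.from_quat(st['tool_rot']).as_matrix()[[1,0],0]); print('yaw',yaw)
po=[f(265,313,.094),f(430,313,.094)]; d=po[0]-po[1]; a=np.arctan2(-d[0],d[1]); mid=(po[0]+po[1])/2
print('posts',po,np.linalg.norm(d),'yaw',a,'axis',mid[:2]-.042*np.array([np.cos(a),np.sin(a)]))
P=fcloud(s,0,0,512,384)[...,:]
def zz(u,v): 
    i,j=int(80+v/3.5714),int(150+u/3.5714); return P[i-1:i+2,j-1:j+2,2].round(4).tolist()
print('post z',np.median(zz(265,313)),np.median(zz(430,313)),'rimL',np.median(zz(262,440)),np.median(zz(433,440)),'bot',np.median(zz(350,520)),'clamp',np.median(zz(350,290)),'floor',np.median(zz(350,420)),np.median(zz(350,465)),'foot',np.median(zz(460,300)),np.median(zz(450,190)),'table',np.median(zz(600,200)))
for z in (.082,.088,.095):
  c=np.array([f(258,366,z),f(440,364,z),f(438,528,z),f(262,530,z)]); i=np.array([f(290,388,z-.006),f(413,388,z-.006),f(414,494,z-.006),f(287,494,z-.006)])
  for q in (c,i): print(z,q.mean(0)[:2].round(4),'wy',np.linalg.norm(q[0]-q[1]).round(4),np.linalg.norm(q[3]-q[2]).round(4),'wx',np.linalg.norm(q[0]-q[3]).round(4),np.linalg.norm(q[1]-q[2]).round(4), 'yaw',np.arctan2(-(q[0]-q[1])[0],(q[0]-q[1])[1]).round(3),np.arctan2(*(q[0]-q[3])[[1,0]]).round(3))
q=[f(234,180,.008),f(473,177,.008)];d=q[0]-q[1];print('foot',q,np.linalg.norm(d),np.arctan2(-d[0],d[1]))
```

```text
yaw 0.1960804769801612
posts [array([0.51741657, 0.21131779, 0.094     ]), array([0.52592639, 0.16810114, 0.094     ])] 0.04404652071987307 yaw 0.19442334923496724 axis [0.48046279 0.18159504]
post z 0.0946 0.0951 rimL 0.0879 0.0867 bot 0.0873 clamp 0.0622 floor 0.043 0.0596 foot 0.0106 0.0125 table 0.0003
0.082 [0.4785 0.1813] wy 0.0515 0.0529 wx 0.0516 0.0513 yaw 0.207 0.179
0.082 [0.4786 0.181 ] wy 0.0357 0.0383 wx 0.0338 0.0337 yaw 0.196 0.139
0.088 [0.4809 0.1816] wy 0.0504 0.0517 wx 0.0505 0.0503 yaw 0.207 0.179
0.088 [0.4809 0.1813] wy 0.035 0.0375 wx 0.0331 0.033 yaw 0.196 0.139
0.095 [0.4837 0.182 ] wy 0.0492 0.0504 wx 0.0492 0.049 yaw 0.207 0.179
0.095 [0.4836 0.1816] wy 0.0341 0.0366 wx 0.0323 0.0322 yaw 0.196 0.139
foot [array([0.53824876, 0.23488942, 0.008     ]), array([0.55486782, 0.15514145, 0.008     ])] 0.08146122737581929 0.20545424875534965
```

```bash
python3 -m pendant '[[[-0.004,0.02,0,0,0,0,1],[-0.009,0.045,0,0,0,0,1],[-0.01,0.05,0,0,0,0,1],[-0.01,0.05,0,0,0,0,1],[-0.01,0.05,0,0,0,0,1],[-0.01,0.05,0,0,0,0,1],[-0.01,0.05,0,0,0,0,1],[-0.009,0.045,0,0,0,0.25,1],[-0.005,0.025,0,0,0,0.25,1],[-0.002,0.012,0,0,0,0.25,1],[0,0,0,0,0,0,1],[0,0,0,0,0,0,1]]]'
python3 - <<'E'
from h import *
s=snap('wrist'); cv2.imwrite('pics/w3b.png',crop(s,180,100,160,120,800,600))
E
```

```text
t: 4.55
tcp_pos: [0.5093, -0.1426, 0.2389]
tool_rot: [0.999, 0.054, -0.0, -0.0]
force: [-0.3, 0.4, -0.1]
finger_gap: 0.999
gripper_force: 0.0
```

View pics/w3b.png

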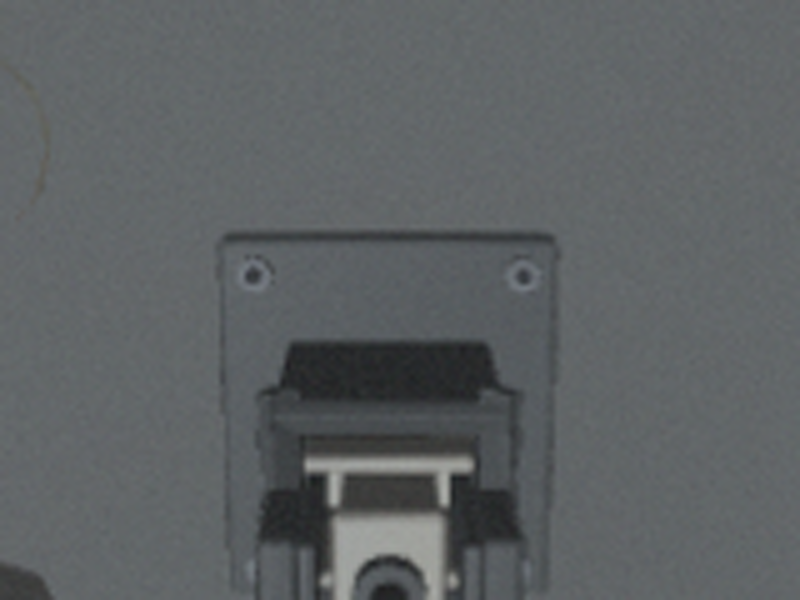

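The dock's foot front corners are at about (222,236) and (557,236), its screws at (253,274) and (524,274), and the tabs' outer edges at x = 258 and 522. The port is cut off at the bottom, so I'll take a shifted crop of the same shot.

Run:
```python
from h import *
s=load('wrist'); cv2.imwrite('pics/w3c.png',crop(s,218,180,80,60,800,600))
```

```text
(no output)
```

View pics/w3c.png

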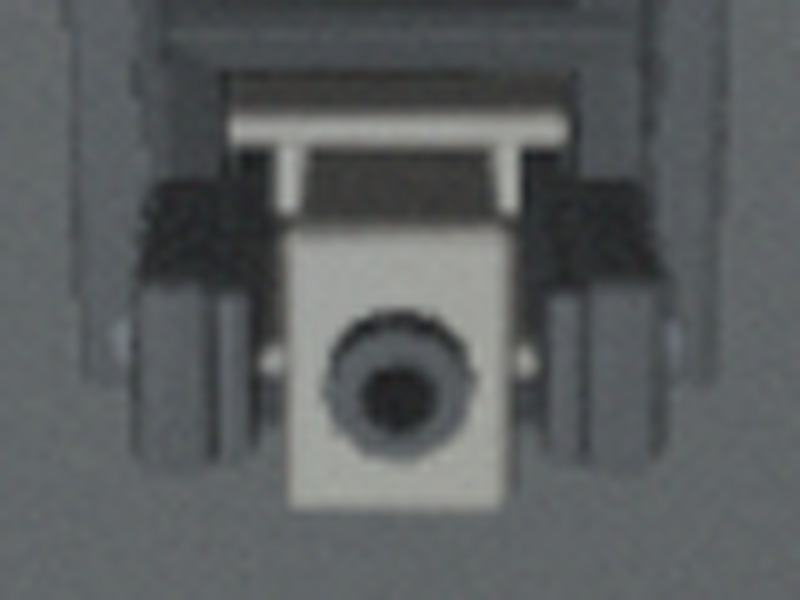

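The port's hole is at (397,395) in this 10x crop. The tabs' top outer corners are (135,285), (662,285), (137,465) and (660,465), and the cartridge's top face spans (285,228) to (503,510).

Run:
```python
from h import *
s=load('wrist'); st=monitor.sense(); p=st['tcp_pos']
T=R.from_quat(st['tool_rot']).as_matrix()
f=lambda u,v,z: fpx(s,218+u/10,180+v/10,z)
P=fcloud(s,0,0,512,384)
def zz(u,v): 
    i,j=int(180+v/10),int(218+u/10); return np.median(P[i-1:i+2,j-1:j+2,2]).round(4)
print('z top',zz(320,300),zz(470,450),'tabs',zz(175,370),zz(620,370),'port',zz(360,430),zz(430,430))
def rep(n,q): print(n,q.mean(0).round(4),'width y',np.linalg.norm(q[0]-q[1]).round(4),'x',np.linalg.norm(q[0]-q[3]).round(4),'yaw',np.arctan2(-(q[0]-q[1])[0],(q[0]-q[1])[1]).round(3),'tool off',(T.T@(q.mean(0)-p)).round(4))
tz=(.109,)
for z in (.107,.111): rep('tabs%g'%z,np.array([f(135,285,z),f(662,285,z),f(660,465,z),f(137,465,z)]))
for z in (.108,.110): rep('top%g'%z,np.array([f(285,228,z),f(512,226,z),f(503,510,z),f(290,510,z)]))
print('port',f(397,395,.115),T.T@(f(397,395,.115)-p))
g=lambda u,v,z: fpx(s,180+u/5,100+v/5,z)
a,b=g(253,274,.010),g(524,274,.010); d=a-b; print('screws',(a+b)/2,np.arctan2(-d[0],d[1]))
# triangulated port height from two wrist places
r2=Rm(s['attitude'])@fray(s,np.array(218+39.7),np.array(180+39.5))
e1=np.array([.49903,-.12161,.27895]); Y=.109; T1=np.array([[np.cos(Y),np.sin(Y),0],[np.sin(Y),-np.cos(Y),0],[0,0,-1]])
rel=T.T@(s['eye']-p); E1=e1+T1@rel; A1=T1@T.T@Rm(s['attitude'])
r1=A1@fray(s,np.array(434*.64),np.array(306*.64))
M=np.stack([r1,-r2],1); k=np.linalg.lstsq(M,s['eye']-E1,rcond=None)[0]; print('tri',E1+k[0]*r1,s['eye']+k[1]*r2)
```

```text
z top 0.1109 0.1104 tabs 0.112 0.1116 port 0.1156 0.1149
tabs0.107 [ 0.4767 -0.1488  0.107 ] width y 0.0501 x 0.019 yaw 0.107 tool off [-0.0331  0.0032  0.1319]
tabs0.111 [ 0.4785 -0.1486  0.111 ] width y 0.0493 x 0.0187 yaw 0.107 tool off [-0.0313  0.0032  0.1279]
top0.108 [ 0.4777 -0.1486  0.108 ] width y 0.0213 x 0.0296 yaw 0.117 tool off [-0.0321  0.0031  0.1309]
top0.11 [ 0.4786 -0.1485  0.11  ] width y 0.0211 x 0.0293 yaw 0.117 tool off [-0.0312  0.0031  0.1289]
port [ 0.47842397 -0.14844746  0.115     ] [-0.03138552  0.0030123   0.12391331]
screws [ 0.51736222 -0.14459656  0.01      ] 0.10779820247908033
tri [ 0.48111335 -0.14757606  0.11992984] [ 0.48074226 -0.14817546  0.12012934]
```

```bash
python3 -m pendant '[[[-0.015,0.002,0,0,0,0,1],[-0.02,0.002,0.02,0,0,0,1],[-0.004,0,0.03,0,0,0,1],[0,0,0.04,0,0,0,1],[0,0,0.04,0,0,0,1],[0,0,0.03,0,0,0,1],[0,0,0.015,0,0,0,1],[0,0,0.006,0,0,0,1],[0,0,0,0,0,0,1],[0,0,0,0,0,0,1]]]'
```

```text
t: 5.6
tcp_pos: [0.4797, -0.1499, 0.0951]
tool_rot: [0.999, 0.054, 0.001, 0.001]
force: [0.6, -0.3, 0.1]
finger_gap: 1.003
gripper_force: 0.0
```

```bash
python3 -c "
from h import *
st=monitor.sense();T=R.from_quat(st['tool_rot']).as_matrix();print(st['tcp_pos'],T.T@(np.array([.4784,-.1485,.094])-st['tcp_pos']),st['force'])"
```

```text
[ 0.47967634 -0.14985499  0.09505475] [-0.0011242 -0.0014861  0.0010513] [ 0.60831949 -0.33978008  0.08921799]
```

```bash
python3 -m pendant '[[[-0.0014,-0.0018,0.0013,0,0,0,1],[0,0,0,0,0,0,0.8],[0,0,0,0,0,0,0.6],[0,0,0,0,0,0,0.4],[0,0,0,0,0,0,0.4],[0,0,0,0,0,0,0.4],[0,0,0,0,0,0,0.4],[0,0,0,0,0,0,0.4],[0,0,0,0,0,0,0.4],[0,0,0,0,0,0,0.4]]]' 50
```

```text
t: 6.6
tcp_pos: [0.4779, -0.148, 0.0943]
tool_rot: [0.999, 0.054, 0.0, -0.0]
force: [-1.1, 2.2, 10.6]
finger_gap: 0.423
gripper_force: 49.5
```

```bash
python3 -m pendant '[[[0,0,-0.0015,0,0,0,0.4],[0,0,-0.0015,0,0,0,0.4],[0,0,0,0,0,0,0.4],[0,0,0,0,0,0,0.4]]]'
python3 - <<'E'
from h import *
s=snap('wrist'); cv2.imwrite('pics/w4.png',crop(s,128,180,256,192,800,600))
E
```

```text
t: 7.0
tcp_pos: [0.4778, -0.148, 0.0957]
tool_rot: [0.999, 0.054, 0.0, -0.0]
force: [-0.4, 3.0, 5.0]
finger_gap: 0.428
gripper_force: 49.5
```

View pics/w4.png

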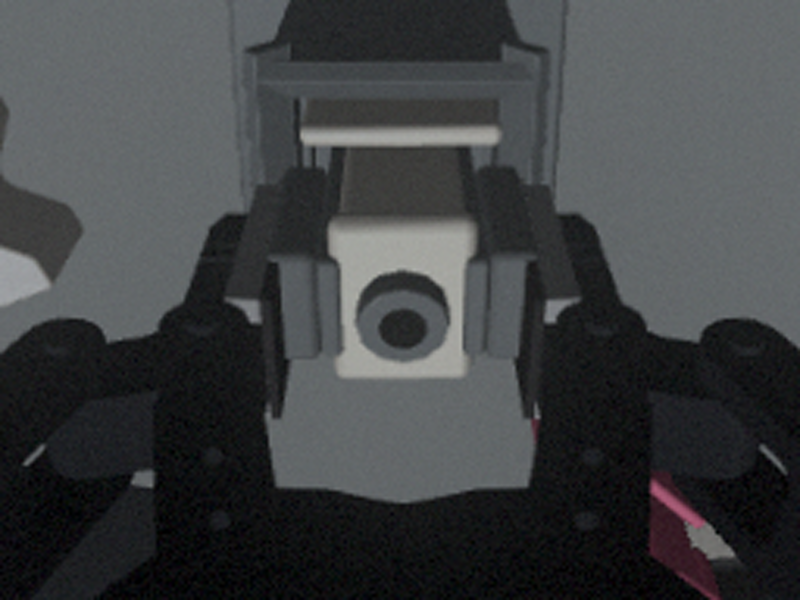

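Both tabs are pinched symmetrically between the pads, and the port is at (402,325). I'll lift slowly and watch the force.

```bash
python3 -m pendant '[[[0,0,-0.002,0,0,0,0.4],[0,0,-0.002,0,0,0,0.4],[0,0,0,0,0,0,0.4]]]'; python3 -m pendant '[[[0,0,-0.003,0,0,0,0.4],[0,0,-0.003,0,0,0,0.4],[0,0,-0.004,0,0,0,0.4],[0,0,0,0,0,0,0.4]]]'
```

```text
t: 7.35
tcp_pos: [0.4778, -0.1481, 0.0988]
tool_rot: [0.999, 0.054, -0.0, -0.0]
force: [0.2, 3.1, 3.9]
finger_gap: 0.424
gripper_force: 49.4
t: 7.75
tcp_pos: [0.4776, -0.1484, 0.1067]
tool_rot: [0.999, 0.054, -0.0, 0.0]
force: [0.5, 1.6, -1.7]
finger_gap: 0.42
gripper_force: 50.9
```

```bash
python3 -m pendant '[[[0,0,-0.01,0,0,0,0.4],[0,0,-0.02,0,0,0,0.4],[0,0,-0.03,0,0,0,0.4],[0,0,-0.03,0,0,0,0.4],[0,0,-0.02,0,0,0,0.4],[0,0,-0.01,0,0,0,0.4],[0,0,0,0,0,0,0.4],[0,0,0,0,0,0,0.4]]]'
python3 - <<'E'
from h import *
s=snap('wrist');st=monitor.sense();p=st['tcp_pos'];T=R.from_quat(st['tool_rot']).as_matrix()
cv2.imwrite('pics/w5.png',crop(s,218,210,80,90,533,600))
y=np.arctan2(T[1,0],T[0,0]); g=np.array([.4806,.1814,p[2]])
print(y,T.T@(g-p),'turn units',-(0.197-y)/.12,st['force'])
E
```

```text
t: 8.55
tcp_pos: [0.4773, -0.1483, 0.2021]
tool_rot: [0.999, 0.054, -0.001, -0.0]
force: [0.2, 1.0, -2.4]
finger_gap: 0.416
gripper_force: 52.2
0.10777870159369204 [ 3.89313598e-02 -3.27282393e-01  2.48346763e-04] turn units -0.7435108200525664 [-0.48906379 -0.28491642 -2.18291647]
```

View pics/w5.png

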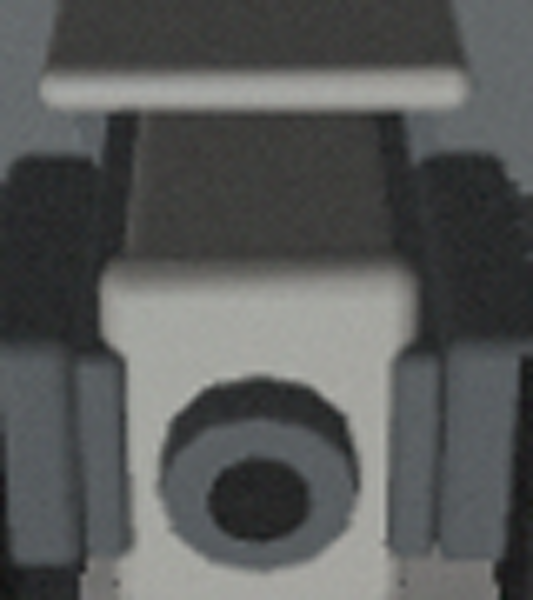

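The cartridge hangs straight and symmetric, with the port's hole at (259,500) in the crop, i.e. image (256.9,285.0). Next I check its offset and tilt in the hand.

Run:
```python
from h import *
s=load('wrist');st=monitor.sense();p=st['tcp_pos'];T=R.from_quat(st['tool_rot']).as_matrix()
for h in (.018,.021,.024): print(h,T.T@(fpx(s,256.85,285,p[2]+h)-p))
P=(fcloud(s,0,0,512,384)-p)@T
c=lambda u,v:(int(round(218+u/6.667)),int(round(210+v/6.667)))
for n,(u,v) in dict(ring=(260,550),ringL=(180,490),topL=(140,480),topR=(375,480),front=(260,160),front2=(260,230),lip=(250,90),face=(250,30),tabL=(45,450),tabR=(480,450)).items():
    i,j=c(u,v); print(n,np.median(P[j-1:j+2,i-1:i+2].reshape(-1,3),0).round(4))
```

```text
0.018 [-0.00026156  0.00171085 -0.01800123]
0.021 [ 0.0020046   0.00170263 -0.02100528]
0.024 [ 0.00427076  0.00169441 -0.02400933]
ring [-0.0036  0.0018 -0.0189]
ringL [ 0.0018 -0.0037 -0.0194]
topL [-0.0014 -0.0068 -0.0142]
topR [-0.0012  0.0099 -0.014 ]
front [0.0119 0.0019 0.0107]
front2 [ 0.0122  0.0018 -0.0012]
lip [0.0145 0.0008 0.0187]
face [0.0158 0.0007 0.0278]
tabL [ 0.0024 -0.0131 -0.0155]
tabR [ 0.0018  0.0172 -0.0148]
```

```bash
python3 -m pendant '[[[0.002,-0.015,0,0,0,0,0.4],[0.0035,-0.03,0,0,0,0,0.4],[0.0053,-0.045,0,0,0,0,0.4],[0.0053,-0.045,0,0,0,0,0.4],[0.0053,-0.045,0,0,0,0,0.4],[0.0053,-0.045,0,0,0,0,0.4],[0.0053,-0.045,0,0,0,0,0.4],[0.0053,-0.045,0,0,0,0,0.4],[0.0053,-0.045,0,0,0,0,0.4],[0.0035,-0.03,0,0,0,0,0.4],[0.002,-0.015,0,0,0,0,0.4],[0,-0.006,0,0,0,-0.2,0.4],[0,0,0,0,0,-0.2,0.4],[0,0,0,0,0,-0.2,0.4],[0,0,0,0,0,-0.14,0.4],[0,0,0,0,0,0,0.4],[0,0,0,0,0,0,0.4],[0,0,0,0,0,0,0.4]]]'
python3 - <<'E'
from h import *
s=snap('wrist');snap('top');snap('scene');st=monitor.sense();p=st['tcp_pos'];T=R.from_quat(st['tool_rot']).as_matrix()
y=np.arctan2(T[1,0],T[0,0]); g=np.array([.4803,.1826,p[2]])
print(p,y,T.T@(g-p),st['force'])
cv2.imwrite('pics/w6.png',crop(s,170,130,180,135,800,600))
E
```

```text
t: 10.4
tcp_pos: [0.4808, 0.1823, 0.2027]
tool_rot: [0.995, 0.098, 0.0, -0.0]
force: [1.1, -0.0, -2.7]
finger_gap: 0.416
gripper_force: 52.2
[0.48073327 0.1825553  0.20270687] 0.19639210266793827 [-4.16221581e-04 -1.28381479e-04 -2.05175642e-08] [-0.00531093 -0.14837968 -1.8742695 ]
```

View pics/w6.png

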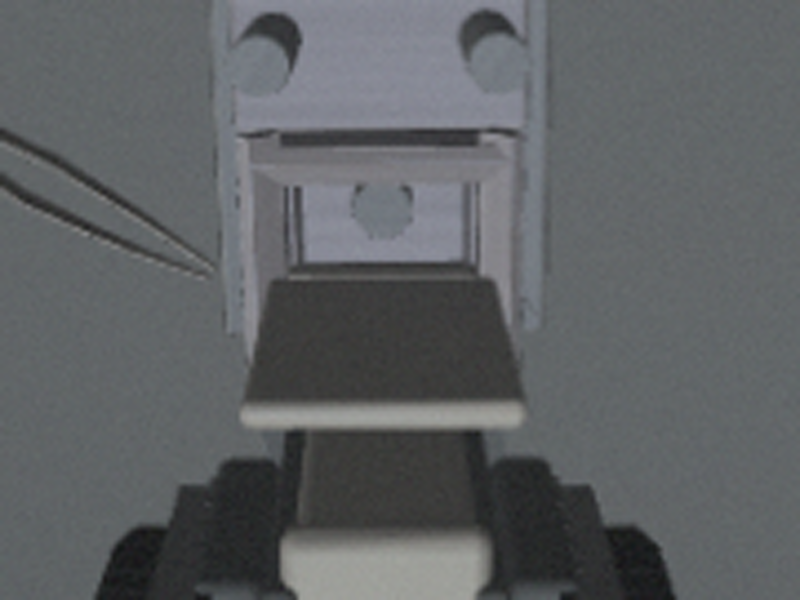

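The cartridge is centred over the pocket to within half a millimetre: bottom edge midpoint x = 383.5, pocket and pin 381.5. I nudge it by 0.4 mm and go down into the flare.

```bash
python3 -m pendant '[[[-0.0005,-0.0005,0.008,0,0,0,0.4],[0,0,0.012,0,0,0,0.4],[0,0,0.012,0,0,0,0.4],[0,0,0.006,0,0,0,0.4],[0,0,0,0,0,0,0.4]]]'; python3 -m pendant '[[[0,0,0.003,0,0,0,0.4],[0,0,0.003,0,0,0,0.4],[0,0,0.003,0,0,0,0.4],[0,0,0,0,0,0,0.4]]]';  python3 -m pendant '[[[0,0,0.003,0,0,0,0.4],[0,0,0.003,0,0,0,0.4],[0,0,0,0,0,0,0.4]]]'
```

```text
t: 11.05
tcp_pos: [0.4794, 0.1829, 0.171]
tool_rot: [0.995, 0.098, -0.001, 0.0]
force: [0.1, 0.1, -2.2]
finger_gap: 0.418
gripper_force: 52.2
t: 11.45
tcp_pos: [0.4801, 0.183, 0.1649]
tool_rot: [0.995, 0.098, -0.0, 0.0]
force: [0.3, -1.3, -2.5]
finger_gap: 0.416
gripper_force: 52.2
t: 11.75
tcp_pos: [0.48, 0.183, 0.16]
tool_rot: [0.995, 0.098, -0.0, 0.0]
force: [-0.5, -0.1, -2.6]
finger_gap: 0.415
gripper_force: 52.2
```

```bash
python3 -m pendant '[[[0,0,0.003,0,0,0,0.4],[0,0,0.003,0,0,0,0.4],[0,0,0,0,0,0,0.4]]]'; python3 -m pendant '[[[0,0,0.004,0,0,0,0.4],[0,0,0.004,0,0,0,0.4],[0,0,0.004,0,0,0,0.4],[0,0,0,0,0,0,0.4]]]'
```

```text
t: 12.05
tcp_pos: [0.48, 0.1829, 0.1551]
tool_rot: [0.995, 0.098, -0.0, 0.0]
force: [0.8, -0.0, -2.5]
finger_gap: 0.418
gripper_force: 52.2
t: 12.45
tcp_pos: [0.4798, 0.1829, 0.1453]
tool_rot: [0.995, 0.098, -0.001, 0.0]
force: [0.2, -0.5, -2.9]
finger_gap: 0.421
gripper_force: 52.2
```

```bash
python3 -m pendant '[[[0,0,0.005,0,0,0,0.4],[0,0,0.006,0,0,0,0.4],[0,0,0.006,0,0,0,0.4],[0,0,0.005,0,0,0,0.4],[0,0,0,0,0,0,0.4]]]'; python3 -m pendant '[[[0,0,0.004,0,0,0,0.4],[0,0,0.004,0,0,0,0.4],[0,0,0,0,0,0,0.4]]]'; python3 -m pendant '[[[0,0,0.003,0,0,0,0.4],[0,0,0.002,0,0,0,0.4],[0,0,0,0,0,0,0.4]]]'
```

```text
t: 12.95
tcp_pos: [0.4798, 0.1829, 0.1276]
tool_rot: [0.995, 0.098, -0.001, 0.0]
force: [-0.1, -0.7, -2.8]
finger_gap: 0.42
gripper_force: 52.2
t: 13.25
tcp_pos: [0.4805, 0.183, 0.122]
tool_rot: [0.995, 0.098, 0.0, -0.0]
force: [0.7, -0.0, 2.5]
finger_gap: 0.416
gripper_force: 52.8
t: 13.55
tcp_pos: [0.4805, 0.183, 0.1181]
tool_rot: [0.995, 0.098, 0.0, -0.0]
force: [-1.2, 0.7, 2.7]
finger_gap: 0.423
gripper_force: 53.0
```

```bash
python3 -m pendant '[[[0,0,0.003,0,0,0,0.4],[0,0,0.002,0,0,0,0.4],[0,0,0,0,0,0,0.4]]]'; python3 -m pendant '[[[0,0,0.002,0,0,0,0.4],[0,0,0,0,0,0,0.4],[0,0,0,0,0,0,0.4]]]'; python3 -m pendant '[[[0,0,0.001,0,0,0,0.4],[0,0,0,0,0,0,0.4],[0,0,0,0,0,0,0.4]]]'
```

```text
t: 13.85
tcp_pos: [0.4805, 0.183, 0.1139]
tool_rot: [0.995, 0.098, 0.0, -0.0]
force: [-0.6, -0.8, 4.8]
finger_gap: 0.421
gripper_force: 53.1
t: 14.15
tcp_pos: [0.4804, 0.183, 0.1123]
tool_rot: [0.995, 0.098, 0.0, -0.0]
force: [-0.2, -0.7, 5.0]
finger_gap: 0.42
gripper_force: 53.2
t: 14.45
tcp_pos: [0.4805, 0.183, 0.1115]
tool_rot: [0.995, 0.098, 0.0, -0.0]
force: [0.5, 0.0, 4.3]
finger_gap: 0.42
gripper_force: 53.2
```

```bash
for i in 1 ; do python3 -m pendant '[[[0,0,0.001,0,0,0,0.4],[0,0,0,0,0,0,0.4],[0,0,0,0,0,0,0.4]]]'; done; python3 -m pendant '[[[0,0,0.001,0,0,0,0.4],[0,0,0,0,0,0,0.4],[0,0,0,0,0,0,0.4]]]'
```

```text
t: 14.75
tcp_pos: [0.4804, 0.183, 0.1107]
tool_rot: [0.995, 0.098, 0.0, -0.0]
force: [0.5, -0.2, 4.3]
finger_gap: 0.419
gripper_force: 53.2
t: 15.05
tcp_pos: [0.4804, 0.183, 0.1101]
tool_rot: [0.995, 0.098, 0.0, -0.0]
force: [0.1, -0.3, 6.6]
finger_gap: 0.414
gripper_force: 53.4
```

```bash
python3 -m pendant '[[[0,0,0.001,0,0,0,0.4],[0,0,0,0,0,0,0.4],[0,0,0,0,0,0,0.4]]]'
```

```text
t: 15.35
tcp_pos: [0.4805, 0.1831, 0.11]
tool_rot: [0.995, 0.098, 0.001, -0.0]
force: [-0.9, -0.1, 11.4]
finger_gap: 0.415
gripper_force: 54.1
```

The stop is at TCP z 0.110: the force rises there with no more travel. I press slightly and open while still bearing down.

```bash
python3 -m pendant '[[[0,0,0.0005,0,0,0,0.4],[0,0,0,0,0,0,0.4],[0,0,0,0,0,0,0.4]]]'; python3 -m pendant '[[[0,0,0.0004,0,0,0,0.46],[0,0,0.0004,0,0,0,0.5],[0,0,0,0,0,0,0.54],[0,0,0,0,0,0,0.58],[0,0,0,0,0,0,0.62],[0,0,0,0,0,0,0.66]]]'
```

```text
t: 15.65
tcp_pos: [0.4805, 0.1831, 0.1099]
tool_rot: [0.995, 0.098, 0.001, -0.0]
force: [-1.1, -0.0, 13.7]
finger_gap: 0.422
gripper_force: 54.6
t: 16.25
tcp_pos: [0.4794, 0.1828, 0.1074]
tool_rot: [0.995, 0.098, -0.001, 0.0]
force: [-0.5, -0.4, -0.1]
finger_gap: 0.659
gripper_force: 0.0
```

```bash
python3 -m pendant '[[[0,0,0,0,0,0,0.9],[0,0,0,0,0,0,1],[0,0,0,0,0,0,1],[0,0,-0.015,0,0,0,1],[0,0,-0.03,0,0,0,1],[0,0,-0.04,0,0,0,1],[0,0,-0.04,0,0,0,1],[0.012,0,-0.03,0,0,0,1],[0.02,0,-0.015,0,0,0,1],[0.01,0,0,0,0,0,1],[0,0,0,0,0,0,1],[0,0,0,0,0,0,1]]]'
python3 - <<'E'
from h import *
s=snap('wrist');P=fcloud(s,170,110,345,300)
ax=np.array([.4803,.183]); Y=.197
q=(P[...,:2]-ax)@np.array([[np.cos(Y),-np.sin(Y)],[np.sin(Y),np.cos(Y)]]); z=P[...,2]
m=(z>.105)&(z<.2)
pt=np.c_[q[m],z[m]]
print(len(pt),pt.min(0),pt.max(0))
b=lambda x0,x1,y0,y1:(lambda k:(k.sum(),np.median(z[k]) if k.any() else 0))((q[...,0]>x0)&(q[...,0]<x1)&(q[...,1]>y0)&(q[...,1]<y1)&m)
print('port',b(-.003,.003,-.003,.003),'top',b(-.013,-.008,-.008,.008),b(.008,.013,-.008,.008))
for sgn in (1,-1):
    k=m&(sgn*q[...,1]>.0135)&(abs(q[...,0])<.008); print('tab',sgn,k.sum(),np.median(z[k]),np.percentile(sgn*q[k][:,1],[5,95,99]))
t=load('top');n=snap('top')
for nm,(u,v) in dict(bottle=(226,146),insert=(357,230),vb=(229,224)).items(): print(nm,px2w(n,u,v))
E
```

```text
t: 17.45
tcp_pos: [0.5118, 0.1893, 0.2429]
tool_rot: [0.995, 0.098, -0.002, 0.0]
force: [-0.3, -0.5, -0.4]
finger_gap: 0.998
gripper_force: 0.0
1479 [-0.01330403 -0.02651528  0.10510911] [0.01607781 0.02514489 0.13303282]
port (np.int64(42), np.float64(0.13152835459286377)) top (np.int64(72), np.float64(0.12603003353043743)) (np.int64(145), np.float64(0.1255055709532058))
tab 1 196 0.1269371853441984 [0.01378795 0.02415539 0.02507968]
tab -1 208 0.12683751319337683 [0.01473108 0.02535814 0.0257147 ]
bottle [ 0.60241354 -0.00665006  0.06439725]
insert [ 0.4006049  -0.32815463  0.0293366 ]
vb [ 0.41436843 -0.01359505  0.03189734]
```

The top of the cartridge stands at 0.126, which is exactly 2 mm above the floor. Both tabs are sprung out to ±25 mm, and the v-block, bottle and insert have not moved. I'm handing it in.

```bash
python3 -c "
from station import job
print(job.sign_off())"
```

```text
the job is handed in; nothing more can be done
None
```

The cartridge is snapped into the manifold receiver, resting 2 mm above the floor with both tabs out; it has been let go, the v-block, bottle and red insert have not moved, and the job was handed in at about 17.5 s.

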